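Butt a hardness specimen against the master block

TASK

Set up the next hardness comparison: lay the yellow specimen flat on the aluminium setting plate, its long side flush along the steel fence and its end face butted flush against the blue master block, on the side towards the grey clamp, with no gap at either face. While it lies along the fence, bed the joint with a firm, steady push of about 10 newtons against the blue block, kept up for about a second; do not ram it. Leave the other specimens and the things on the bench where they are.

Things in the scene. Friction and masses are not known exactly. Their poses are not given: they have to be found in the camera images.
- plate: Aluminium setting plate fixed on the bench, 10 mm thick, 300 mm along its y, reaching from x = -80 mm to x = +60 mm of its own frame. Origin on its underside, midway along its length; z up. The fence runs along its y: the fence's working face is the plane x = +45 mm of this frame.
- fence: Steel fence bar fixed along the far (+x) edge of the plate, 15 mm (x) by 300 mm (y), 22 mm high above the plate's top. Origin at the centre of its underside, on the plate's top; axes parallel to the plate's. Its working face looks towards the plate's -x, 7.5 mm from its origin.
- master: Blue plastic master block with two flat steel screw heads, fixed on the plate against the fence near one end (either end, it changes). 45 mm (its x, across) by 50 mm (its y, along the fence) by 20 mm high. Origin at the centre of its underside, on the plate's top; axes parallel to the plate's.
- clamp: Grey end clamp with a black round knob, fixed on the plate against the fence near the other end from the blue block. 45 mm (x) by 36 mm (y) by 20 mm high, the knob (22 mm diameter) rising to 40 mm. Origin at the centre of its underside, on the plate's top; axes parallel to the plate's.
- yellow_specimen: Loose yellow hard plastic specimen block, 45 mm (its x) by 60 mm (its y, the long side) by 20 mm high, about 70 g, lying flat on the bench. Origin at the centre of its underside, z up. Either long side may go to the fence.
- red_specimen: Red specimen block of the same size and origin as the yellow one; stays where it is.
- green_specimen: Green specimen block of the same size and origin as the yellow one; stays where it is.
- weight: Brass knobbed calibration weight, 38 mm diameter, 56 mm high, standing; origin at the centre of its underside. Bystander.
- bottle: White plastic bottle with a blue cap, 54 mm diameter, 130 mm high, standing; origin at the centre of its underside. Bystander.
- screwdriver: Orange-handled screwdriver lying on the bench along its x axis, about 200 mm long; origin under its middle. Bystander.
- mouse: Black computer mouse, 100 mm (x) by 58 mm (y) by 32 mm high; origin at the centre of its underside. Bystander.

How it is judged:
By the outcome, as a careful person would: the job done as asked, in the order asked, and still so for the second after the job is handed in, with the robot touching nothing.
It also fails if it takes over 69 s, if anything falls off the work surface, if the arm or the gripper's body presses on something with over 40 N, if the wrist force passes 120 N, or if a joint passes its speed limit or range.

ROBOT

A 7-joint arm with a two-finger parallel gripper is mounted at the origin on the work surface. World frame = base frame: x ahead of the robot, y to its left, z up, the work surface at z = 0. Lengths are in m, angles in rad, forces in N, time in s.
With the tool pointing down it reaches from about 0.4 to 0.925 m from the base axis. Payload 4.1 kg.
Tool frame: the origin (TCP) lies midway between the tips of the shut fingers; the grasp point (between the pads) lies 19 mm behind it (pinch_z is the distance from the TCP to the grasp point, in m); z points along the fingers, y is the line along which they close (so a half turn about z gives the same grasp; the last joint's range is limited). The gripper opens to 85 mm and grips with 20 to 120 N. Pads are 22 mm wide; open, the fingers measure 114 mm over their backs; the gripper's body (76 mm by 85 mm) begins 54 mm behind the grasp point. The pads swing forward as they close: fully open they stand 13 mm farther back than shut.
Start: joints at [1.043, 0.398, 0.045, 1.537, -0.019, 1.207, -0.051], TCP at [0.27, -0.591, 0.231] pointing down, gripper open.
Joint ranges: [-2.82, 2.82], [-0.49, 2.23], [-1.37, 1.46], [0, 2.46], [-1.36, 4.5], [0.23, 2], [-2.94, 2.94]. Speed limits (rad/s): [2.57, 2.57, 3.14, 3.14, 3.14, 3.14, 3.14].

INTERFACE

Orientations are given as a 3x3 rotation matrix whose columns are the frame's x, y, z axes.
In Python, from bench import movep, line_to, set_joints, command_gripper, wait, inverse_kinematics, grab_frame, calibration, MotionError, sign_off, spot_in, current_t, current_q, current_joint_velocities, current_joint_torque, current_tool_pos, current_tcp_rot, current_force, current_moment, current_width, pinch_z gives the robot as it stands. Calls block until the motion is done:
- movep(position, orientation): joint-space move of the TCP to a pose.
- line_to(position, frame=None, rate=0.15, stop_force=None): straight line of the TCP; frame=None keeps the orientation; rate is the mean speed in m/s. With stop_force (N) it stops when the force on the tool has changed by that much, and returns True; else False.
- set_joints(angles): joint-space move.
- command_gripper(opening, squeeze=None): opening from 0.0 (shut) to 1.0 (fully open); squeeze is the grip in N (None keeps the last); returns when the fingers have stopped.
- wait(seconds).
- inverse_kinematics(position, orientation): joint angles nearest the present ones, or None.
- grab_frame(name): name is "scene" or "top" or "wrist"; returns the picture (384x512x3 uint8, red, green, blue); there is no depth.
- calibration(name): a dict with "mtx" (3x3 intrinsics, pixels), "pose" (4x4, takes a point from camera to world coordinates). Camera axes: x right, y up, looking along -z (the intrinsics and any distortion apply to the point x, -y, -z); pixel columns grow to the right and rows downward; lengths in m; the calibration is good to about 2 mm. The wrist camera is an equidistant fisheye: a pixel r from the principal point sees the ray r / f radians off the axis. A picture is of the moment at which its call begins: read the wrist's pose just before it. calibration takes no time and is no camera call; for the wrist camera it gives the pose at the moment of the call.
A pose or a line that the arm cannot do raises MotionError and nothing moves.
- sign_off(): hands the job in, once; it reports no verdict.
Trained networks look in the newest picture that a camera, given by its name, has taken for a name from the list of things; names that differ only in an ending like _2 or _b are one class to them, and where a whole thing is asked for, a point or a joint stands for the part that bears it (a point fixed in the world has none). Each returns a list of dicts, best first, with "conf" (0 to 1); they miss things now and then, are a little off and sometimes report something else, mostly with a low value. They report only what shows in the picture. A call takes as long as a camera call.
- spot_in(name, camera): "at" ([row, column] in pixels, amid what is visible of it).
Readings, each from a call of its own:
- current_t(): time.
- current_q(): joint angles.
- current_joint_velocities(): joint speeds.
- current_joint_torque(): joint torques, N m.
- current_tool_pos(): TCP position.
- current_tcp_rot(): TCP orientation.
- current_force(): force on the tool from outside, world axes, zero at the start.
- current_moment(): the same for the moment, N m.
- current_width(): opening from 0.0 (shut) to 1.0 (fully open).
Only numpy, scipy, OpenCV 4.12 (cv2) and the standard library are available. Lean on these libraries where they do the work, as an engineer would, in place of code of your own. Each camera call takes 0.05 s, during which the arm holds its last target. There are 200 camera calls.

## Working session

There is one attempt and no reset: what is moved stays moved. The work goes in short steps, each a Python script; the robot and the scene stay as the last script left them, time stands still between calls to the robot, and variables do not carry over. Pictures are saved under pics/ and viewed, on a budget of 10 in all, crops included, one or two more only if the job needs it, and the job is handed in when it is done.

```bash
mkdir -p pics; ls
python3 - <<'E'
from bench import *
import cv2,numpy as np
np.set_printoptions(precision=4,suppress=True)
for c in ["scene","top"]:
    im=grab_frame(c); cv2.imwrite(f"pics/{c}0.png",im[:,:,::-1])
    k=calibration(c); print(c,k)
    for n in ["plate","fence","master","clamp","yellow_specimen","red_specimen","green_specimen","weight","bottle","screwdriver","mouse"]:
        print(n,[(np.round(d["at"]).tolist(),round(d["conf"],2)) for d in spot_in(n,c)[:3]])
print(current_t(),pinch_z if not callable(pinch_z) else pinch_z(),current_force(),current_tcp_rot())
E
```

```text
pics
scene {'mtx': array([[363.56  ,   0.    , 254.6312],
       [  0.    , 363.56  , 192.8599],
       [  0.    ,   0.    ,   1.    ]]), 'pose': array([[ 0.757 , -0.5064,  0.413 ,  0.982 ],
       [ 0.6532,  0.5692, -0.4993, -0.595 ],
       [ 0.0177,  0.6477,  0.7617,  0.8696],
       [ 0.    ,  0.    ,  0.    ,  1.    ]])}
plate [([187.0, 294.0], 0.84)]
fence [([192.0, 310.0], 0.61)]
master []
clamp [([160.0, 323.0], 0.44)]
yellow_specimen [([231.0, 228.0], 0.94)]
red_specimen [([202.0, 207.0], 0.63)]
green_specimen [([235.0, 180.0], 0.62)]
weight [([249.0, 295.0], 0.61)]
bottle [([295.0, 222.0], 0.68)]
screwdriver [([113.0, 286.0], 0.65)]
mouse [([311.0, 141.0], 0.67), ([191.0, 293.0], 0.44)]
top {'mtx': array([[403.4709,   0.    , 253.1437],
       [  0.    , 403.4709, 188.5916],
       [  0.    ,   0.    ,   1.    ]]), 'pose': array([[-0.025 ,  0.9958, -0.0885,  0.4531],
       [-0.9995, -0.0231,  0.0225, -0.0355],
       [ 0.0204,  0.089 ,  0.9958,  1.1812],
       [ 0.    ,  0.    ,  0.    ,  1.    ]])}
plate [([180.0, 197.0], 0.58)]
fence [([156.0, 195.0], 0.93), ([265.0, 115.0], 0.67)]
master [([161.0, 236.0], 0.81)]
clamp [([169.0, 159.0], 0.56)]
yellow_specimen [([188.0, 298.0], 0.63)]
red_specimen [([232.0, 290.0], 0.7), ([129.0, 276.0], 0.58)]
green_specimen [([215.0, 334.0], 0.64)]
weight [([127.0, 278.0], 0.58), ([170.0, 157.0], 0.56)]
bottle [([140.0, 355.0], 0.93)]
screwdriver [([264.0, 115.0], 0.77)]
mouse [([188.0, 402.0], 0.88)]
1.2 0.0187 [ 0.156   0.5478 -0.3281] [[ 0.9094  0.4158  0.    ]
 [ 0.4158 -0.9094 -0.0001]
 [-0.      0.0001 -1.    ]]
```

Run:
```python
import cv2
t=cv2.imread("pics/top0.png"); s=cv2.imread("pics/scene0.png")
cv2.imwrite("pics/top0c.png",cv2.resize(t[100:300,90:360],None,fx=2.9,fy=2.9,interpolation=cv2.INTER_CUBIC))
```

```text
(no output)
```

View pics/top0c.png

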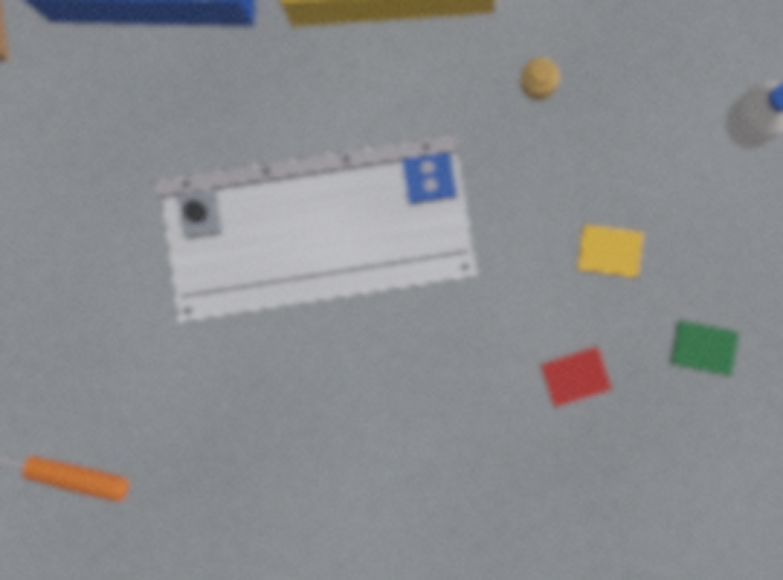

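View pics/scene0.png

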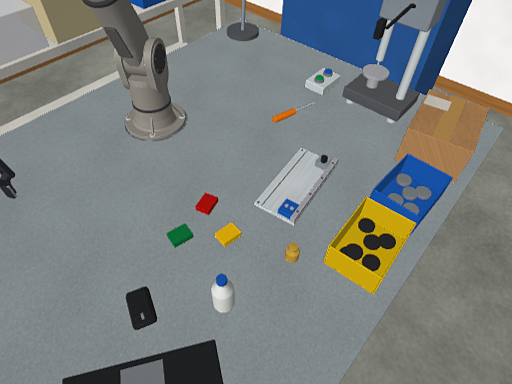

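Top view: plate with the master at (row 161, col 236) at its −y end and the clamp at (169, 159). Yellow is at (188, 298), and red and green are well clear of it. The spots agree with the picture, so I'll fit the poses by silhouette, then hover and refine with the wrist camera.

```bash
cat > h.py <<'E'
from bench import *
import cv2,numpy as np
from scipy.optimize import minimize
np.set_printoptions(precision=4,suppress=True)
def proj(P,cal,fish):
    T=np.linalg.inv(cal["pose"]); p=np.asarray(P)@T[:3,:3].T+T[:3,3]
    p=p*[1,-1,-1]; K=cal["mtx"]
    if fish:
        r=np.hypot(p[:,0],p[:,1]); th=np.arctan2(r,p[:,2]); q=p[:,:2]/np.maximum(r,1e-9)[:,None]*th[:,None]
    else: q=p[:,:2]/p[:,2:]
    return q*[K[0,0],K[1,1]]+K[:2,2]
def ray(px,cal,z,fish=False):   # (col,row) -> world at height z
    K=cal["mtx"]; a=(np.array(px)-K[:2,2])/[K[0,0],K[1,1]]
    if fish:
        r=np.hypot(*a); d=np.r_[a/r*np.sin(r),np.cos(r)]
    else: d=np.r_[a,1]
    d=cal["pose"][:3,:3]@(d*[1,-1,-1]); o=cal["pose"][:3,3]
    return o+d*(z-o[2])/d[2]
def box(x,y,yaw,bx,z0,n=1):   # bx: list of (xmin,xmax,ymin,ymax,zmin,zmax); returns corner lists
    c,s=np.cos(yaw),np.sin(yaw); out=[]
    for a,b,e,f,g,k in bx:
        q=np.array([[u,v,w] for u in(a,b) for v in np.linspace(e,f,5) for w in(g,k)])
        out.append(np.c_[x+c*q[:,0]-s*q[:,1],y+s*q[:,0]+c*q[:,1],z0+q[:,2]])
    return out
def sil(p,bx,z0,cal,fish,shape):
    m=np.zeros(shape,np.uint8)
    for B in box(*p,bx,z0):
        h=cv2.convexHull(proj(B,cal,fish).astype(np.float32))
        cv2.fillConvexPoly(m,np.round(h*256).astype(np.int32),255,cv2.LINE_AA,8)
    return cv2.GaussianBlur(m,(0,0),1.5).astype(float)/255
def fit(mask,p0,bx,z0,cal,fish):
    M=cv2.GaussianBlur(mask.astype(np.float32),(0,0),1.5)
    f=lambda p:((sil(p,bx,z0,cal,fish,mask.shape)-M)**2).sum()
    best=None
    for dy in(-.12,0,.12):
        p=np.array(p0)+[0,0,dy]
        r=minimize(f,p,method="Nelder-Mead",options=dict(initial_simplex=[p,p+[.01,0,0],p+[0,.01,0],p+[0,0,.1]],xatol=1e-5,fatol=1e-3,maxiter=250))
        if best is None or r.fun<best.fun: best=r
    return best.x,best.fun/mask.sum()
def colmask(im,c,near=None):
    hsv=cv2.cvtColor(im,cv2.COLOR_RGB2HSV); h,s,v=[hsv[...,i].astype(int) for i in range(3)]
    m={"yellow":(h>18)&(h<32)&(s>110)&(v>90),"blue":(h>100)&(h<125)&(s>110)&(v>60)}[c]
    n,l,st,ce=cv2.connectedComponentsWithStats(m.astype(np.uint8))
    i=min((i for i in range(1,n) if st[i,4]>60),key=lambda i:np.hypot(*(ce[i]-near)))
    m=(l==i).astype(np.uint8); k,_=cv2.findContours(m,cv2.RETR_EXTERNAL,cv2.CHAIN_APPROX_NONE)
    return cv2.drawContours(np.zeros_like(m),k,-1,1,-1)
Y=[(-.0225,.0225,-.03,.03,0,.02)]; Mb=[(-.0225,.0225,-.025,.025,0,.02)]
def R(yaw):  # tool down, tool y along world direction yaw
    y=np.array([np.cos(yaw),np.sin(yaw),0]); z=np.array([0,0,-1.]); return np.c_[np.cross(y,z),y,z]
E
python3 - <<'E'
from h import *
im=cv2.imread("pics/top0.png")[:,:,::-1].copy(); cal=calibration("top")
for c,n,b,z0 in(("yellow",(298,188),Y,0.),("blue",(236,161),Mb,.01)):
    m=colmask(im,c,np.array(n)); p0=ray(n,cal,z0+.02)
    print(c,m.sum(),p0,fit(m,[p0[0],p0[1],1.4 if c=="yellow" else .1],b,z0,cal,False) if c=="blue" else [fit(m,[p0[0],p0[1],a],b,z0,cal,False) for a in(-.1,)])
for n,z in(((159,169),.03),((334,215),.02),((290,232),.02),((278,127),.05)): print(n,ray(n,cal,z))
# hover candidates
p=ray((298,188),cal,.02); pl=ray((197,176),cal,.02)
for a in(-.3,0,.1,1.47,1.57,-1.5): print(a,inverse_kinematics([p[0],p[1],.2],R(a)),inverse_kinematics([pl[0],pl[1],.2],R(a)))
E
```

```text
yellow 306 [ 0.5551 -0.1918  0.02  ] [(array([ 0.5615, -0.1988, -0.1246]), np.float64(0.06255405180919571))]
blue 160 [ 0.6364 -0.0142  0.03  ] (array([ 0.6382, -0.0186,  0.1191]), np.float64(0.4522717464964908))
(159, 169) [0.618  0.2067 0.03  ]
(334, 215) [ 0.4745 -0.2931  0.02  ]
(290, 232) [ 0.429  -0.1643  0.02  ]
(278, 127) [ 0.7287 -0.1365  0.05  ]
-0.3 [ 0.519   0.3254 -0.3236  1.7219  0.1136  1.1127 -0.1391] [ 0.2501  0.3991 -0.6335  1.6729  0.2544  1.1533 -0.7499]
0 [ 0.5617  0.3303 -0.3777  1.7207  0.1335  1.1159  0.1437] [ 0.2641  0.4029 -0.6528  1.6726  0.2633  1.1557 -0.4573]
0.1 [ 0.5759  0.3321 -0.3958  1.7203  0.1403  1.117   0.2379] [ 0.2687  0.4042 -0.6593  1.6725  0.2663  1.1565 -0.3598]
1.47 [ 0.7118  0.3553 -0.5715  1.7167  0.2095  1.1309  1.549 ] [ 0.3281  0.423  -0.7432  1.6709  0.3067  1.1681  0.9771]
1.57 [ 0.725   0.3582 -0.5889  1.7164  0.2167  1.1326  1.6429] [ 0.3378  0.4265 -0.7571  1.6707  0.3137  1.1702  1.0715]
-1.5 [ 0.3825  0.315  -0.1527  1.7257  0.0528  1.1048 -1.2865] [ 0.1807  0.3825 -0.5391  1.6748  0.2121  1.143  -1.9151]
```

Run:
```python
from h import *
import json
t0=current_t()
movep([.56,-.196,.20],R(-.124)); wait(.3)
cal1=calibration("wrist"); im1=grab_frame("wrist"); print("spotY",spot_in("yellow_specimen","wrist")[:2])
movep([.60,.06,.28],R(.13)); wait(.3)
cal2=calibration("wrist"); im2=grab_frame("wrist"); 
for n in("master","clamp","fence","plate"): print(n,spot_in(n,"wrist")[:2])
np.savez("w.npz",im1=im1,im2=im2,p1=cal1["pose"],p2=cal2["pose"],K=cal1["mtx"])
print(cal1,cal2["pose"],t0,current_t())
cv2.imwrite("pics/w12.png",cv2.resize(np.vstack([im1,im2])[:,:,::-1],(400,600),interpolation=cv2.INTER_AREA) if 0 else np.hstack([cv2.resize(i,(400,300)) for i in(im1,im2)])[:,:,::-1])
```

```text
spotY [{'at': [170.2, 254.4], 'conf': 0.78}]
master [{'at': [213.8, 274.4], 'conf': 0.95}]
clamp [{'at': [49.4, 273.7], 'conf': 0.71}]
fence [{'at': [133.1, 297.2], 'conf': 0.62}]
plate [{'at': [127.7, 244.1], 'conf': 0.92}]
{'mtx': array([[297.3186,   0.    , 253.9988],
       [  0.    , 297.3186, 190.624 ],
       [  0.    ,   0.    ,   1.    ]]), 'pose': array([[ 0.9922,  0.1202,  0.0316,  0.5671],
       [-0.1243,  0.9575,  0.2602, -0.1325],
       [ 0.001 , -0.2621,  0.965 ,  0.3441],
       [ 0.    ,  0.    ,  0.    ,  1.    ]])} [[ 0.9918 -0.1234 -0.0339  0.5907]
 [ 0.1279  0.957   0.2603  0.1228]
 [ 0.0003 -0.2625  0.9649  0.4237]
 [ 0.      0.      0.      1.    ]] 1.2 4.9833
```

View pics/w12.png

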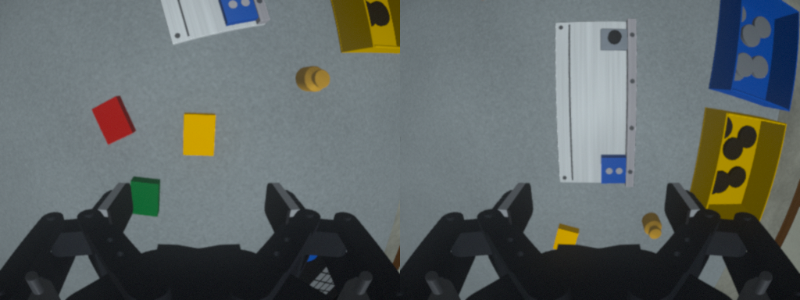

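The left frame shows yellow at about (row 171, col 255), with red and green clear of the finger footprint. The right frame shows the whole plate, with the master at (214, 274) and the clamp at (49, 274).

Run:
```python
from h import *
d=np.load("w.npz"); c1=dict(mtx=d["K"],pose=d["p1"]); c2=dict(mtx=d["K"],pose=d["p2"]); im1,im2=d["im1"],d["im2"]
m=colmask(im1,"yellow",np.array([254,170])); pY,e=fit(m,[.56,-.196,-.124],Y,0,c1,True); print("yellow",pY,e,m.sum())
b=colmask(im2,"blue",np.array([274,214])); pM,e=fit(b,[.637,-.017,.13],Mb,.01,c2,True); print("master",pM,e,b.sum())
g=im2.min(2); bench=np.median(g[60:200,60:180]); print("bench",bench,g[130,235],g[100,294])
w=(g>bench+45).astype(np.uint8); w=cv2.morphologyEx(w,cv2.MORPH_OPEN,np.ones((3,3)))
n,l,st,ce=cv2.connectedComponentsWithStats(w); i=l[110,240] or 1+np.argmax(st[1:,4]); print(st[i],ce[i])
k,_=cv2.findContours(((l==i)|(b>0)).astype(np.uint8),cv2.RETR_EXTERNAL,cv2.CHAIN_APPROX_NONE)
k=np.vstack(k); pm=cv2.fillPoly(np.zeros_like(w),[cv2.convexHull(k)],1)
PL=[(-.08,.06,-.15,.15,0,.01),(.045,.06,-.15,.15,.01,.032)]
pP,e=fit(pm,[.6,.095,.13],PL,0,c2,True); print("plate",pP,e,pm.sum())
c,s=np.cos(pP[2]),np.sin(pP[2]); dd=pM[:2]-pP[:2]; print("master in plate",c*dd[0]+s*dd[1],-s*dd[0]+c*dd[1])
q=ray((273.7,49.4),c2,.04,True)[:2]-pP[:2]; print("clamp in plate",c*q[0]+s*q[1],-s*q[0]+c*q[1])
o=im2.copy()
for p,bx,z in((pP,PL,0),(pM,Mb,.01)):
    for B in box(*p,bx,z): cv2.polylines(o,[cv2.convexHull(proj(B,c2,True).astype(np.float32)).astype(np.int32)],1,(255,0,0),1)
o1=im1.copy(); cv2.polylines(o1,[cv2.convexHull(proj(box(*pY,Y,0)[0],c1,True).astype(np.float32)).astype(np.int32)],1,(255,0,0),1)
cv2.imwrite("pics/fit.png",cv2.resize(np.hstack([o[15:250,185:320],o1[110:345,200:310]]),None,fx=2.5,fy=2.5)[:,:,::-1])
np.savez("p.npz",Y=pY,M=pM,P=pP)
```

```text
yellow [ 0.5594 -0.1998 -0.1572] 0.008908582714590054 2196
master [ 0.6366 -0.021   0.1594] 0.033170722293136216 1108
bench 115.0 179 139
[  219    28    70   205 11883] [250.4167 127.2088]
plate [0.5849 0.092  0.1532] 0.41478854930174885 14365
master in plate 0.03389641755253191 -0.11949064687373744
clamp in plate 0.037649272579135584 0.11074191552655502
```

View pics/fit.png

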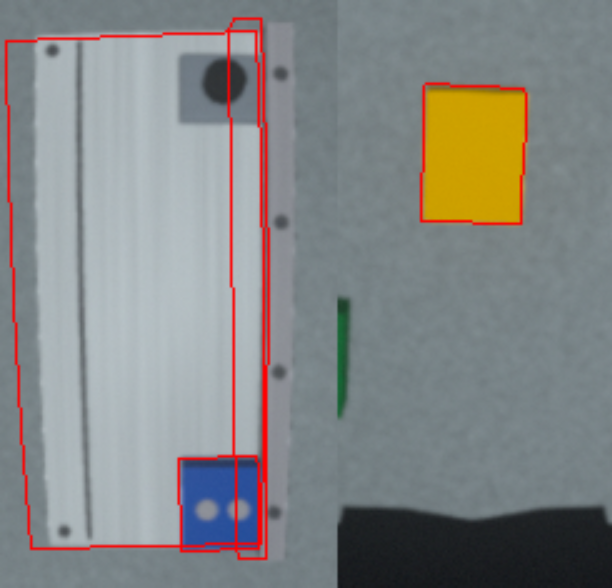

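Yellow and master fits sit on their edges. The plate fit is wrong because the mask left out the grey fence, so I'll refit the visible plate area only and then grasp.

Run:
```python
from h import *
d=np.load("w.npz"); c2=dict(mtx=d["K"],pose=d["p2"]); im2=d["im2"]; p=np.load("p.npz"); pY,pM=p["Y"],p["M"]
g=im2.min(2); b=colmask(im2,"blue",np.array([274,214]))
w=cv2.morphologyEx((g>160).astype(np.uint8) if 0 else (g>115+45).astype(np.uint8),cv2.MORPH_OPEN,np.ones((3,3)))
n,l,st,ce=cv2.connectedComponentsWithStats(w); i=l[110,240]
k=np.vstack(cv2.findContours(((l==i)|(b>0)).astype(np.uint8),cv2.RETR_EXTERNAL,cv2.CHAIN_APPROX_NONE)[0])
pm=cv2.fillPoly(np.zeros_like(w),[cv2.convexHull(k)],1)
PL=[(-.08,.045,-.15,.15,0,.01)]
pP,e=fit(pm,[.61,.095,.155],PL,0,c2,True); print("plate",pP,e,pm.sum())
def inplate(q):
    c,s=np.cos(pP[2]),np.sin(pP[2]); q=np.array(q)[:2]-pP[:2]; return np.array([c*q[0]+s*q[1],-s*q[0]+c*q[1]])
print("master",inplate(pM),"clamp",inplate(ray((273.7,49.4),c2,.04,True)))
np.savez("p.npz",Y=pY,M=pM,P=pP)
# grasp
yaw=pY[2]
movep([pY[0],pY[1],.10],R(yaw)); 
r=line_to([pY[0],pY[1],.004],rate=.08,stop_force=8); print("down",r,current_tool_pos())
command_gripper(0.0,40); print("w",current_width(),current_force())
line_to([pY[0],pY[1],.12],rate=.12); print("w",current_width(),current_force(),current_t())
im=grab_frame("wrist"); cv2.imwrite("pics/g.png",im[:,:,::-1])
```

```text
plate [0.6129 0.0951 0.0827] 0.23557227703349548 14365
master [ 0.014  -0.1176] clamp [0.0015 0.1123]
down False [ 0.5599 -0.2     0.0046]
w 0.5165806606173206 [-0.1173  0.1062  3.6392]
w 0.5111345955548807 [-0.5269 -0.8274 -1.0176] 9.1167
```

View pics/g.png

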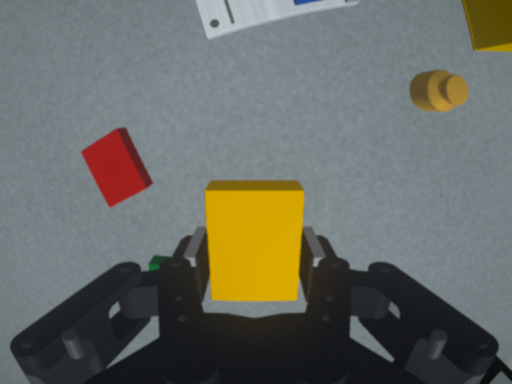

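Grasp is good: width matches 45 mm and the block is centred in the pads. The plate refit is still poor (residual 0.24), so I'll get the fence direction from the screws seen at crop (281,73), (281,222), (279,372), (274,512), and from the plate's left corners.

Run:
```python
from h import *
d=np.load("w.npz"); c2=dict(mtx=d["K"],pose=d["p2"]); pM=np.load("p.npz")["M"]
f=lambda u,v,z: ray((185+u/2.5,15+v/2.5),c2,z,True)[:2]
S=np.array([f(u,v,.032) for u,v in((281,73),(281,222),(279,372),(274,512))]); print(S, "yaw",-np.polyfit(S[:,1],S[:,0],1)[0])
L=np.array([f(36,38,.01),f(48,547,.01)]); dl=L[0]-L[1]; print(L,np.linalg.norm(dl),"yaw",np.arctan2(-dl[0],dl[1]))
a=.155; ex=np.array([np.cos(a),np.sin(a)]); ey=np.array([-np.sin(a),np.cos(a)])
print("screws-master along x",(S-pM[:2])@ex, (S-pM[:2])@ey,"left",(L-pM[:2])@ex,(L-pM[:2])@ey)
q=ray((273.7,49.4),c2,.035,True)[:2]-pM[:2]; print("clamp",q@ex,q@ey, current_force())
```

```text
[[ 0.6353  0.2211]
 [ 0.6457  0.1411]
 [ 0.6565  0.0615]
 [ 0.6669 -0.018 ]] yaw 0.13261969579301613
[[ 0.5002  0.2309]
 [ 0.5385 -0.0663]] 0.2997011951521213 yaw 0.12805496099903146
screws-master along x [0.0361 0.034  0.0324 0.0304] [ 0.2394  0.1588  0.0785 -0.0017] left [-0.0958 -0.1039] [ 0.2699 -0.0296]
clamp 0.00453237636094294 0.23128227868294993 [ 0.6193 -0.3621 -1.1052]
```

Fence yaw is 0.131: screw pitch is 80 mm, the left edge is 299.7 mm long, and the fence centre is +30 mm from the master, all consistent. I'll place the block 6 mm short of the master and clear of the fence, then push it to the fence.

```bash
cat >> h.py <<'E'
A=.131; EX=np.array([np.cos(A),np.sin(A)]); EY=np.array([-np.sin(A),np.cos(A)])
pM=np.array([.6366,-.021]); 
def W(x,y,z): return np.r_[pM+x*EX+y*EY,z]
def inF(): 
    t=np.array(current_tool_pos()); return np.r_[(t[:2]-pM)@EX,(t[:2]-pM)@EY,t[2]]
def FF(): f=np.array(current_force()); return np.r_[f[:2]@EX,f[:2]@EY,f[2]]
E
python3 - <<'E'
from h import *
movep(W(-26,61,0)*0+W(-.026,.061,.08),R(A)); print(current_width())
print("down",line_to(W(-.026,.061,.0135),rate=.05,stop_force=5),inF(),FF())
command_gripper(.66); wait(.2)
line_to(W(-.026,.061,.07),rate=.15)
command_gripper(0.0,30)
line_to(W(-.078,.061,.05),rate=.15); line_to(W(-.078,.061,.016),rate=.1); wait(.2)
print("pre",inF(),FF())
print("push",line_to(W(-.030,.061,.016),rate=.025,stop_force=6),inF(),FF()); wait(.3); print(FF(),current_t())
line_to(W(-.060,.061,.016),rate=.1); line_to(W(-.060,.085,.11),rate=.15)
cv2.imwrite("pics/f.png",grab_frame("wrist")[:,:,::-1]); print(current_t())
E
```

```text
0.5160907061826056
down True [-0.0263  0.0611  0.0145] [-0.1496 -0.5055  4.6657]
pre [-0.0773  0.0611  0.0167] [-0.4774 -0.0185  0.5148]
push True [-0.0363  0.0611  0.0152] [-0.2023  0.8267 -0.2512]
[-0.0004  0.1889 -0.5678] 16.0083
17.2417
```

View pics/f.png

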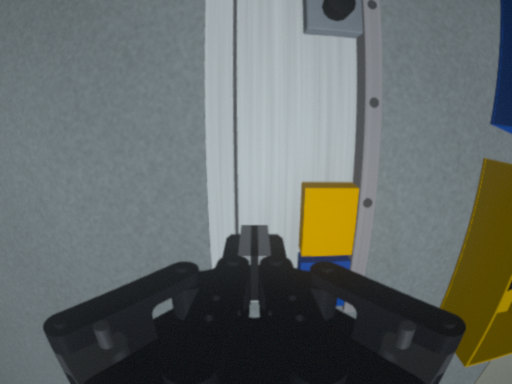

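Yellow lies along the fence with its end near the master. Next is the end push: slow approach, then build up to about 10 N in small steps and hold.

Run:
```python
from h import *
line_to(W(0,.125,.07),rate=.15); line_to(W(0,.125,.017),rate=.1); wait(.4)
b=np.mean([FF() for _ in range(5)],0); print("base",b,inF())
r=line_to(W(0,.090,.017),rate=.012,stop_force=4); y=inF()[1]; wait(.1); print("contact",r,inF(),FF()-b)
log=[];held=0;tl=None
t0=current_t()
while current_t()-t0<8:
    f=np.mean([FF()[1] for _ in range(3)])-b[1]; t=current_t(); log.append((t-t0,f,y))
    if tl is not None and 8.3<f<11.7: held+=t-tl
    tl=t
    if held>1.4: break
    if f<8.8: y-=np.clip((10-f)*3e-5,5e-5,2e-4)
    elif f>11.2: y+=5e-5
    else: wait(.1); continue
    line_to(W(0,y,.017),rate=.01); wait(.04)
log=np.array(log); print(log[::max(1,len(log)//30)]); print("max",log[:,1].max(),"held",held,inF(),FF()-b,current_t())
```

```text
base [ 0.2688  1.0181 -0.0305] [0.0002 0.125  0.0173]
contact True [-0.001   0.0989  0.0161] [ 0.1575 -0.5295 -0.051 ]
[[ 0.     -0.5295  0.0989]
 [ 0.325   0.5124  0.0987]
 [ 0.6166  0.3127  0.0985]
 [ 0.9083  1.5265  0.0983]
 [ 1.2     2.5019  0.0981]
 [ 1.4916  4.3692  0.0979]
 [ 1.7833  3.9209  0.0978]
 [ 2.075   4.9683  0.0976]
 [ 2.3666  4.5011  0.0974]
 [ 2.6583  5.7535  0.0973]
 [ 2.95    3.9941  0.0971]
 [ 3.2416  4.6487  0.097 ]
 [ 3.5333  4.8574  0.0968]
 [ 3.825   5.0989  0.0966]
 [ 4.1166  5.262   0.0965]
 [ 4.4083  5.073   0.0964]
 [ 4.7     6.4578  0.0962]
 [ 4.9916  5.7554  0.0961]
 [ 5.2833  5.3305  0.096 ]
 [ 5.575   6.5569  0.0958]
 [ 5.8666  5.8355  0.0957]
 [ 6.1583  7.7669  0.0956]
 [ 6.45    7.6677  0.0955]
 [ 6.7416  6.9799  0.0955]
 [ 7.0333  6.078   0.0954]
 [ 7.325   6.2988  0.0953]
 [ 7.6166  7.9268  0.0951]
 [ 7.9083  7.9898  0.0951]]
max 7.989814742053445 held 0 [-0.0002  0.0989  0.0171] [-2.2853  6.7558  0.238 ] 29.3667
```

Solid stop: the tool stays at y = 0.0989 while the force rises about 2 N/mm of command. I'll continue to 10 N and hold.

Run:
```python
from h import *
b=1.018; y=.0950
rd=lambda n=4:(np.mean([(wait(.03),FF()[1])[1] for _ in range(n)])-b)
f=rd(); print("start",f)
for i in range(8):
    if f>9.6: break
    y-=np.clip((10.2-f)*4e-4,2e-4,1e-3); line_to(W(0,y,.017),rate=.01); f=rd(); print(round(f,2),round(y,4))
t=current_t(); L=[]
while current_t()-t<1.4:
    f=rd(3); L.append(f)
    m=np.mean(L[-3:])
    if m<9.2: y-=1.5e-4; line_to(W(0,y,.017),rate=.01)
    elif m>10.8: y+=1.5e-4; line_to(W(0,y,.017),rate=.01)
print(np.round(L,1),np.mean(L),inF(),FF(),current_t())
# ease off, retreat, look
line_to(W(0,.098,.017),rate=.01); line_to(W(0,.125,.017),rate=.08); line_to(W(0,.125,.10),rate=.15)
movep(W(-.045,.055,.16),R(A)); wait(.2)
c=calibration("wrist"); im=grab_frame("wrist"); np.savez("e.npz",im=im,pose=c["pose"],K=c["mtx"])
print(current_t())
cv2.imwrite("pics/e.png",cv2.resize(im[80:290,200:400],None,fx=2.8,fy=2.8,interpolation=cv2.INTER_CUBIC)[:,:,::-1])
```

```text
start 7.5274615146007635
8.63 0.094
9.59 0.0934
9.68 0.0931
[ 9.8 10.   9.7 10.4  9.8  9.8 10.2 10.   9.8  9.8  9.8 10.3 10.1  9.8
 10.2] 9.972635200562198 [-0.0002  0.0988  0.0171] [-2.6718 10.8994 -1.7535] 32.15
34.7167
```

View pics/e.png

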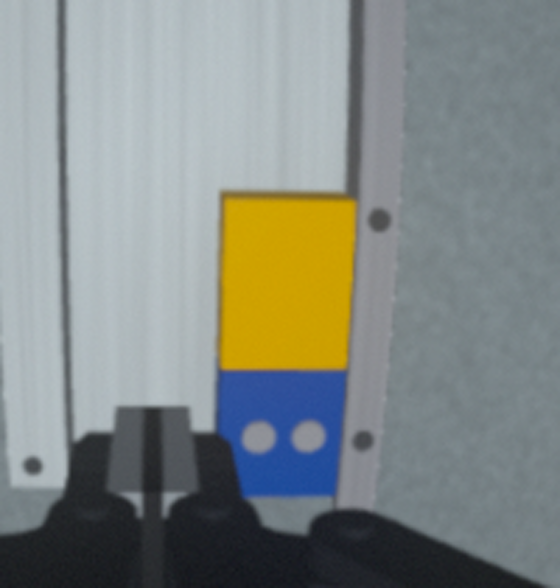

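No visible gap at either face, and the hold averaged 10.0 N for 1.4 s. I'll use the spare time for a gentle steady fence seat and compare pictures before and after, to confirm that face is really flush.

Run:
```python
from h import *
line_to(W(-.062,.057,.06),rate=.15); line_to(W(-.062,.057,.017),rate=.1); wait(.3)
b=np.mean([FF() for _ in range(5)],0)
r=line_to(W(-.030,.057,.017),rate=.015,stop_force=3); x=inF()[0]; print("contact",r,inF())
for i in range(8):
    wait(.08); f=-(np.mean([FF()[0] for _ in range(3)])-b[0]); print(round(f,1),inF()[:2])
    if f>4.5: break
    x+=5e-4; line_to(W(x,.057,.017),rate=.01)
line_to(W(-.038,.057,.017),rate=.01); line_to(W(-.062,.057,.017),rate=.08); line_to(W(-.062,.057,.08),rate=.15)
movep(W(-.045,.055,.16),R(A)); wait(.2)
im=grab_frame("wrist"); e=np.load("e.npz")["im"]
for n,i in(("before",e),("after",im)):
    m=colmask(i,"yellow",np.array([300,180])); ys,xs=np.nonzero(m)
    print(n,m.sum(),xs.mean(),ys.mean(),cv2.minAreaRect(np.c_[xs,ys].astype(np.float32)))
print(current_t(),current_force())
cv2.imwrite("pics/e2.png",cv2.resize(im[80:290,200:400],None,fx=2.8,fy=2.8,interpolation=cv2.INTER_CUBIC)[:,:,::-1])
```

```text
contact True [-0.0362  0.0569  0.0163]
1.3 [-0.0365  0.0569]
0.7 [-0.0358  0.057 ]
2.0 [-0.0357  0.057 ]
4.8 [-0.0356  0.057 ]
before 2973 301.72653884964683 179.86242852337705 ((302.5, 180.0), (49.0, 62.0), 0.0)
after 3004 303.5046604527297 178.58089214380826 ((303.9999694824219, 178.49998474121094), (47.99999237060547, 62.99999237060547), -0.0)
41.3083 [-0.6431  1.2276  0.1224]
```

View pics/e2.png

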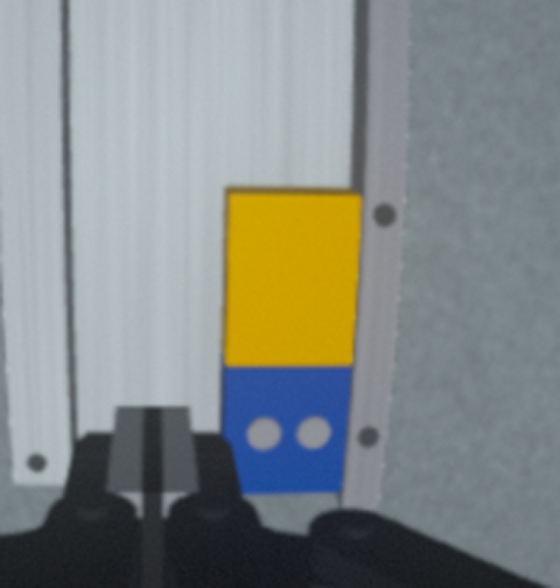

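The whole view shifted by a pixel or two (master and screws too), so the arm's position changed and the block's relative pose did not. The tool did creep about 0.6 mm during the fence seat, which could be a hairline closing, so I'll bed the joint once more at 10 N with time to spare.

Run:
```python
from h import *
line_to(W(0,.120,.07),rate=.15); line_to(W(0,.120,.017),rate=.1); wait(.3)
b=np.mean([FF()[1] for _ in range(5)])
r=line_to(W(0,.092,.017),rate=.012,stop_force=3); y=inF()[1]; print("contact",r,inF())
rd=lambda n=3:(np.mean([(wait(.03),FF()[1])[1] for _ in range(n)])-b)
f=rd()
for i in range(14):
    if f>9.6: break
    y-=np.clip((10.2-f)*3e-4,2e-4,1e-3); line_to(W(0,y,.017),rate=.012); f=rd()
t=current_t(); L=[]
while current_t()-t<1.3 and current_t()<60:
    L.append(rd()); m=np.mean(L[-3:])
    if abs(m-10)>.8: y+=1.5e-4*np.sign(m-10); line_to(W(0,y,.017),rate=.01)
print(np.round(L,1),inF(),FF(),current_t())
line_to(W(0,.098,.017),rate=.012); line_to(W(0,.125,.017),rate=.1); line_to(W(0,.125,.10),rate=.15)
movep(W(-.045,.055,.16),R(A)); wait(.1); t=current_t()
im=grab_frame("wrist"); print(t)
cv2.imwrite("pics/e3.png",cv2.resize(im[80:290,200:400],None,fx=2.8,fy=2.8,interpolation=cv2.INTER_CUBIC)[:,:,::-1])
```

```text
contact True [-0.0005  0.0989  0.0165]
[ 9.8 10.4 10.6  9.7  9.7  9.8 10.   9.7 10.  10.  10.   9.6  9.8 10.3] [-0.0008  0.0988  0.0167] [-2.5251 10.8719 -1.6224] 49.225
51.525
```

View pics/e3.png

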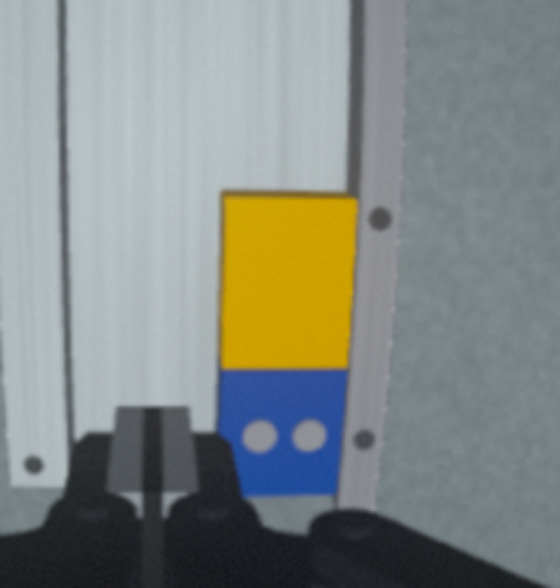

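The last picture shows yellow flush along the fence (right edge cols 348–357) and against blue (row 369), with no dark line at either face. The arm is clear.

```bash
python3 -c "
from bench import *
sign_off(); print(current_t())"
```

```text
the job is handed in; nothing more can be done
the job is handed in; nothing more can be done
```

The yellow specimen is lying flat on the plate, flush along the fence and butted against the blue block on the clamp side. The job was handed in at about 51.5 s with the arm clear.

- **How it was placed:** I gripped the specimen across its width and set it down clear of the fence and blue block. I then pushed it to the fence with shut fingers and pushed its end to the blue block.
- **Bedding push:** I held about 10 N for 1.4 s (mean 9.97 N), seated it gently against the fence at about 5 N, then bedded it again at 9.6–10.6 N for 1.3 s. The tool stopped at the same place (y = 98.8 mm) both times.
- **Final check:** the last wrist picture shows no gap at either face. I can't see gaps smaller than about half a millimetre in it.

Some checks failed or disagreed:
- **Plate outline fits:** both failed because the mask left out the fence. I took the fence direction (0.131 rad) from its screws and the plate's left edge instead, and these agreed with the given sizes.
- **Tool creep:** the tool moved about 0.6 mm during the fence seat, either finger give or a hairline gap closing. That is why I bedded the joint a second time.
- **End stop position:** it came about 3 mm from where I estimated it. That is a little more than the 2 mm calibration error, and I did not find out why.

I took no final overview picture. No robot motion came near the other specimens or the things on the bench.

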